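# Hold the cover plate over the control box, ready for its screws

## Task

Lift the screw jar upright out of the open grey box and set it down gently so that it stands wholly on the round cork coaster. Then pick up the loose metal cover plate by its black hood and hold it level, hovering about 2 cm above the open box with all four of its holes lined up over the four threaded holes in the box's corners (either way round fits), touching nothing but the gripper. Finish while still holding it there, and leave everything else on the table where it is.

Things in the scene. Friction and masses are not known exactly. Their poses are not given: they have to be found in the camera images.
- jar_center (a point): (All sizes in mm.) Screw jar: closed upright round jar, white with a black lid, 48 diameter, straight-sided, 100 tall, about 0.2 kg; point on its axis half-way up (50 above its foot), z up along its axis. It starts standing on the floor of the open grey box, its foot 12 above the table and its top 68 above the box's rim; so that fingers clear the rim and bosses take it in its upper half.
- coaster_top (a point): Fixed round cork coaster lying on the table, 90 diameter, 5 thick; point at the centre of its top face, 5 above the table.
- box: Open grey plastic control box, 140 (its x) x 100 (its y) and 36 high, 4 mm walls, fixed on a plywood nest board 164 x 124 x 8. Origin on the table under its centre, z up. Its rim and the tops of its four round corner bosses (18 diameter) are level, 44 above the table; its inner floor is 12 above the table.
- box_hole0 (a point): Threaded hole 0 of the box (dark 6 hole in a brass insert), at 56, 36 from the box's centre along its own x, y; point at the boss's top, 44 above the table.
- box_hole1 (a point): Threaded hole 1 of the box (dark 6 hole in a brass insert), at -56, 36 from the box's centre along its own x, y; point at the boss's top, 44 above the table.
- box_hole2 (a point): Threaded hole 2 of the box (dark 6 hole in a brass insert), at -56, -36 from the box's centre along its own x, y; point at the boss's top, 44 above the table.
- box_hole3 (a point): Threaded hole 3 of the box (dark 6 hole in a brass insert), at 56, -36 from the box's centre along its own x, y; point at the boss's top, 44 above the table.
- cover_grip (a point): Loose aluminium cover plate, 140 (its x) x 100 (its y) x 4, about 0.2 kg, lying flat on the pale blue foam board, with an upright black hood in its middle: 50 long (along x), 28 wide (along y: grip it across this), 44 tall on the plate. Point at the hood's centre, half-way up, 26 above the plate's underside and over its centre of mass; axes are the plate's, z up.
- cover_hole0 (a point): Through hole 0 of the cover plate, 10 diameter, at 56, 36 from the plate's centre along its own x, y; point at the plate's underside. Holes 0..3 match box holes 0..3, or with the plate turned half round box holes 2, 3, 0, 1.
- cover_hole1 (a point): Through hole 1 of the cover plate, 10 diameter, at -56, 36 from the plate's centre along its own x, y; point at the plate's underside. Holes 0..3 match box holes 0..3, or with the plate turned half round box holes 2, 3, 0, 1.
- cover_hole2 (a point): Through hole 2 of the cover plate, 10 diameter, at -56, -36 from the plate's centre along its own x, y; point at the plate's underside. Holes 0..3 match box holes 0..3, or with the plate turned half round box holes 2, 3, 0, 1.
- cover_hole3 (a point): Through hole 3 of the cover plate, 10 diameter, at 56, -36 from the plate's centre along its own x, y; point at the plate's underside. Holes 0..3 match box holes 0..3, or with the plate turned half round box holes 2, 3, 0, 1.
- cover: The cover plate as a whole (see cover_grip); origin at the centre of its underside, z up.
- jar: The screw jar as a whole (see jar_center); origin at the centre of its foot, z up.
- pad: Fixed pale blue rigid foam board, 190 x 150 x 15, on which the cover lies; origin on the table under its centre.
- mug: Bystander: white mug, 80 diameter, 80 tall; origin under its foot.
- sanitizer: Bystander: white bottle, 64 diameter, 170 tall; origin under its foot.
- tape: Bystander: cardboard ring of a tape roll, 90 diameter, 48 tall, lying flat; origin under its centre.
- puck: Bystander: black round cap, 48 diameter, 18 tall; origin under its centre.
- driver: Bystander: screwdriver with black handle, 180 long, lying flat, up to 35 high; handle to its -x.
- finished: Bystander: square finished control box with its cover already screwed on, 100 x 100 x 52 high; origin under its centre.
- carton: Bystander: small pale carton, 110 x 70 x 50 high; origin under its centre.
Not all that is in view belongs to the job. There is more than one size of the part that bears coaster_top; the job needs the larger.

How it is judged:
On the way, in this order (a step that is already met when the one before it is completed fails the run):
1. the screw jar stands wholly on the coaster, released and at rest (horizontal distance between jar_center and coaster_top below 0.021 m and z of jar_center in the frame of coaster_top between 0.046 and 0.054 m and angle between jar's own z axis and vertical below 0.1 rad and contact force between the fingers and jar below 0.05 N and linear speed of jar below 0.03 m/s), for 0.3 s.
2. the cover plate is in the fingers, lifted clear of the foam board (contact force between the fingers and cover above 0.1 N and height (world z) of cover_grip above 0.06 m and contact force between cover and pad below 0.1 N), for 0.2 s.
At the end, for the whole second after the job is handed in: Jar upright, released, at rest on the coaster (axis within 21 mm of its centre). Cover held still in the fingers, level within 0.09 rad, each hole within 4.5 mm sideways of a threaded hole, underside 6 to 40 mm above the bosses, touching only the gripper (all of step 1 and ((horizontal distance between cover_hole0 and box_hole0 below 0.0045 m and horizontal distance between cover_hole1 and box_hole1 below 0.0045 m and horizontal distance between cover_hole2 and box_hole2 below 0.0045 m and horizontal distance between cover_hole3 and box_hole3 below 0.0045 m) or (horizontal distance between cover_hole0 and box_hole2 below 0.0045 m and horizontal distance between cover_hole1 and box_hole3 below 0.0045 m and horizontal distance between cover_hole2 and box_hole0 below 0.0045 m and horizontal distance between cover_hole3 and box_hole1 below 0.0045 m)) and height (world z) of cover_hole0 between 0.05 and 0.084 m and height (world z) of cover_hole1 between 0.05 and 0.084 m and height (world z) of cover_hole2 between 0.05 and 0.084 m and height (world z) of cover_hole3 between 0.05 and 0.084 m and contact force between cover and box below 0.1 N and contact force between cover and jar below 0.1 N and contact force between cover and pad below 0.1 N and contact force between cover and mug below 0.1 N and contact force between cover and sanitizer below 0.1 N and contact force between cover and tape below 0.1 N and contact force between cover and puck below 0.1 N and contact force between cover and driver below 0.1 N and contact force between cover and finished below 0.1 N and contact force between cover and carton below 0.1 N and angle between cover's own z axis and vertical below 0.09 rad and contact force between the fingers and cover above 1 N and linear speed of cover below 0.03 m/s and angular speed of cover below 0.2 rad/s); the arm keeps its last pose, push and grip.
It fails at once if a bystander is shifted by more than 25 mm (distance of any of mug, sanitizer, tape, puck, driver, finished, carton from where it was at the start of the episode above 0.025 m).
It fails at once if the jar is tipped (angle between jar's own z axis and vertical above 0.6 rad).
It fails at once if the jar is dropped (contact force between the fingers and jar below 0.01 N and linear speed of jar above 0.6 m/s).
It also fails if it takes over 56 s, if anything falls off the work surface, if the arm or the gripper's body presses on something with over 40 N, if the wrist force passes 120 N, or if a joint passes its speed limit or range.

## Robot

A 6-joint arm with a two-finger parallel gripper is mounted at the origin on the work surface. World frame = base frame: x ahead of the robot, y to its left, z up, the work surface at z = 0. Lengths are in m, angles in rad, forces in N, time in s.
With the tool pointing down it reaches from about 0.425 to 0.95 m from the base axis. Payload 3.5 kg.
Tool frame: the origin (TCP) lies midway between the tips of the shut fingers; the grasp point (between the pads) lies 19 mm behind it; z points along the fingers, y is the line along which they close (so a half turn about z gives the same grasp; the last joint's range is limited). The gripper opens to 85 mm and grips with 20 to 120 N. Pads are 22 mm wide; open, the fingers measure 114 mm over their backs; the gripper's body (76 mm by 85 mm) begins 54 mm behind the grasp point. The pads swing forward as they close: fully open they stand 13 mm farther back than shut.
Start: joints at [1.021, 0.286, 1.577, -0, 1.279, -0.15], TCP at [0.263, 0.622, 0.231] pointing down, gripper open.
Joint ranges: [-2.77, 2.77], [-0.9, 2.22], [0.21, 2.48], [-1.53, 4.67], [0.24, 2.81], [-2.84, 2.84]. Speed limits (rad/s): [2.79, 2.79, 3.14, 3.14, 3.14, 3.14].

## Interface

Orientations are given as a unit quaternion [x, y, z, w].
In Python, from plant import get_state, read_camera, ctrl gives the robot as it stands.
- The arm moves only by the shell command python3 -m crank 'ROWS' [FORCE]. ROWS is JSON, a list of rows, each a list of 3 entries, a list of its own where there are three numbers: the shift along the tool's x, y, z in mm, then the turn about the tool's z in degrees, then the closure in counts, from 0 (fully open) to 255 (shut). In form: [[[tx, ty, tz], yaw, claw], ...]. A call has 1 to 10 rows; each row is the pose to reach, as a shift and turn from the pose commanded when the call began, along the tool's axes at that moment; what a row does not reach only later rows make up. A row lasts 1/10 s, in which the tool goes at most 50 mm and 8.59 degrees, less where a joint would pass 70% of its speed; a pose out of reach is approached as far as the arm can. A call with a gripper value outside its range is refused whole. The fingers move at their own pace and stop on an object; FORCE is the grip in N (left out, the last holds). Time passes only in rows, so rows that repeat a pose let the fingers close. It gives the time, the measured TCP pose, the force, the opening and the grip force at its end, in the units of the state.
- get_state(): the state, without advancing time (a new reading comes with each control period).
- read_camera(name): name is "scene" or "top" or "wrist"; returns a dict with "frame" (420x560x3 uint8, blue, green, red), "range_z" (420x560 float32, m along the optical axis (not along the pixel's ray), 0 where there is no reading), "vfov" (degrees; the focal length in pixels is half the picture's height over the tangent of half this angle, whatever the lens; pixels are square), "cx", "cy" (the principal point, pixels), "origin" and "orientation" of the camera in the world. Camera axes: x right, y down, z forward; pixel columns grow to the right and rows downward; lengths in m; the calibration is good to about 2 mm. A picture is of the moment at which its call begins.
- ctrl.sign_off(): hands the job in; it is judged then, once.
The state is a dict: "time": time; "qpos": joint angles; "dq": joint speeds; "joint_efforts": joint torques, N m; "eef_pos": TCP position; "tcp_rot": TCP orientation; "contact_force": force on the tool from outside, world axes, zero at the start; "wrist_torque": the same for the moment, N m; "opening": opening from 0.0 (shut) to 1.0 (fully open); "finger_force": force on a finger pad.
Only numpy, scipy, OpenCV 4.12 (cv2) and the standard library are available. Lean on these libraries where they do the work, as an engineer would, in place of code of your own. Each camera call takes 0.05 s, during which the arm holds its last target. There are 200 camera calls.

## Working session

There is one attempt and no reset: what is moved stays moved. The work goes in short steps, Python scripts to look and compute and a shell command to move; the robot and the scene stay as the last step left them, time stands still between calls to the robot, and variables do not carry over. Pictures are saved under pics/ and viewed, at most 11 in all, crops included, and the job is handed in when it is done.

```bash
mkdir -p pics; cat > h.py <<'E'
import numpy as np,cv2
from scipy.spatial.transform import Rotation as R
from plant import get_state, read_camera, ctrl
def cloud(c):
    f=210/np.tan(np.radians(c["vfov"])/2); z=c["range_z"].astype(float)
    v,u=np.mgrid[0:z.shape[0],0:z.shape[1]]
    p=np.stack([(u-c["cx"])/f*z,(v-c["cy"])/f*z,z],-1)
    w=p@R.from_quat(c["orientation"]).as_matrix().T+np.array(c["origin"])
    w[z==0]=np.nan
    return w
def snap(n,fn):
    c=read_camera(n); cv2.imwrite("pics/"+fn+".png",c["frame"]); w=cloud(c)
    np.save("pics/"+fn+".npy",w); return c,w
E
python3 - <<'E'
from h import *
s=get_state();print(s)
for n in("scene","top"):
    c,w=snap(n,n+"0");print(n,c["origin"],c["orientation"],c["vfov"],c["cx"],c["cy"])
E
```

```text
{'time': 0.0, 'qpos': array([ 1.02097223e+00,  2.87170612e-01,  1.57813823e+00, -5.42494459e-06,
        1.27859654e+00, -1.49974398e-01]), 'dq': array([-0.000375  ,  0.00256338, -0.00067169, -0.0004238 , -0.00084858,
       -0.00095464]), 'joint_efforts': array([-5.50695895e-04, -4.05965602e+01, -2.92633027e+01, -2.10761618e-04,
        5.83809728e-03, -1.11410051e-05]), 'eef_pos': array([0.26238394, 0.62122186, 0.22996487]), 'tcp_rot': array([ 1.98594775e-01,  9.80081006e-01, -1.08718424e-03, -3.93965024e-04]), 'contact_force': array([ 0.19545223,  0.73110001, -0.52326644]), 'wrist_torque': array([ 0.01907521, -0.00459617,  0.03650846]), 'finger_force': 0.0, 'opening': 1.0019512107371236}
scene [ 1.07431541 -0.62324415  1.11003987] [ 0.89225277  0.31499799 -0.09904806 -0.30797847] 47.61871602779418 281.42947886073347 217.15514635345977
top [ 0.54297227 -0.01639057  1.0694022 ] [-0.69891656  0.71449279 -0.01270824  0.02922679] 57.49792679004366 279.797271829903 212.86719569822492
```

View pics/top0.png

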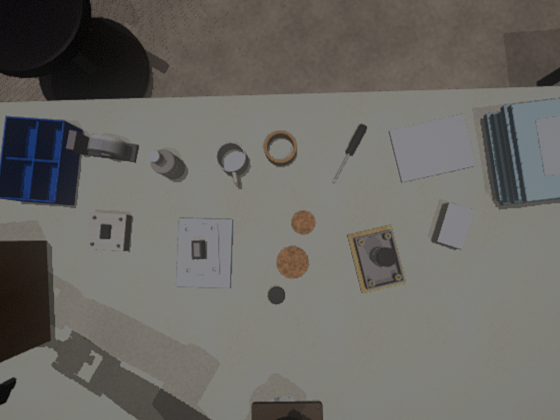

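View pics/scene0.png

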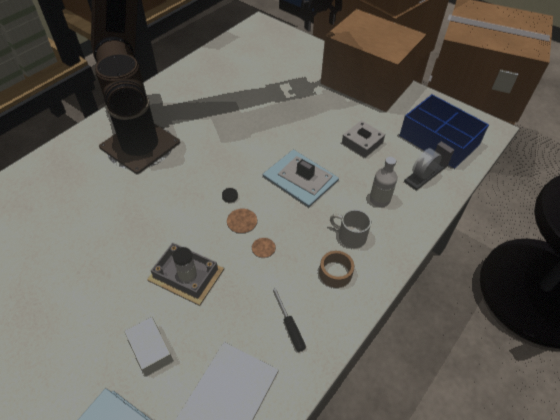

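The top picture shows:
- The grey box with the jar at (376,259).
- The larger cork coaster at (293,262) and a smaller one at (303,222).
- The cover on its pad at (204,253).

These could be mistaken for what I want:
- **Coaster:** (293,262) is large and (303,222) is small. I choose the larger, (293,262).
- **Cover:** the loose one is at (204,253) and the finished box is at (108,232). I choose the one on the blue pad.
- **Jar:** the jar is at (380,256) in the box. The puck at (276,295) and the mug at (233,160) are not it.

```bash
python3 - <<'E'
from h import *
w=np.load("pics/top0.npy");im=cv2.imread("pics/top0.png")
def sel(u0,u1,v0,v1,lo,hi):
    m=np.zeros(w.shape[:2],bool);m[v0:v1,u0:u1]=1
    return m&(w[...,2]>lo)&(w[...,2]<hi)
def rect(n,m):
    p=w[m][:,:2]; (c,s,a)=cv2.minAreaRect((p*1000).astype(np.float32)); print(n,len(p),np.round(c,1),np.round(s,1),round(a,1),"z",np.median(w[m][:,2]))
def circ(n,m):
    (c,r)=cv2.minEnclosingCircle((w[m][:,:2]*1000).astype(np.float32));print(n,m.sum(),np.round(c,1),r,"mean",w[m].mean(0)*1000)
print("table z",np.nanmedian(w[300:360,420:520,2]))
rect("rim",sel(335,415,215,300,.036,.052))
rect("board",sel(335,415,215,300,.003,.052))
circ("jartop",sel(335,415,215,300,.10,.125))
rect("cover",sel(165,245,205,300,.0165,.03))
rect("pad",sel(165,245,205,300,.008,.03))
rect("hood",sel(165,245,205,300,.05,.075))
hsv=cv2.cvtColor(im,cv2.COLOR_BGR2HSV)
b=((hsv[...,0]<20)&(hsv[...,1]>100)).astype(np.uint8)
for n,(u0,u1,v0,v1) in {"big":(270,318,240,285),"small":(285,322,206,239)}.items():
    m=sel(u0,u1,v0,v1,-.01,.02)&(b>0);circ(n,m)
cv2.imwrite("pics/crop0.png",cv2.resize(im[200:310,160:430],None,fx=2.9,fy=2.9,interpolation=cv2.INTER_CUBIC))
E
```

```text
table z 0.0006565231040365216
rim 546 [ 475.8 -253.5] [140.1 101.3] 12.3 z 0.044043311641517424
board 2766 [ 479.3 -250.9] [218.6 231.7] 88.5 z 0.012014146792210356
jartop 312 [ 486.3 -255.9] 24.56100845336914 mean [ 486.80181225 -254.65240583  112.07437163]
cover 2153 [502.4 219. ] [148.9 188.1] 87.1 z 0.019046387329867853
pad 3483 [502.1 219.9] [151.2 190.1] 87.4 z 0.01744182409457573
hood 222 [512.6 228.6] [49.3 28.8] 2.4 z 0.06353263799739728
big 759 [470.3 -23.6] 43.004764556884766 mean [470.02259344 -23.42273355   5.69271643]
small 413 [579.6 -56.2] 31.782543182373047 mean [579.32386343 -55.84700452   4.40201835]
```

View pics/crop0.png

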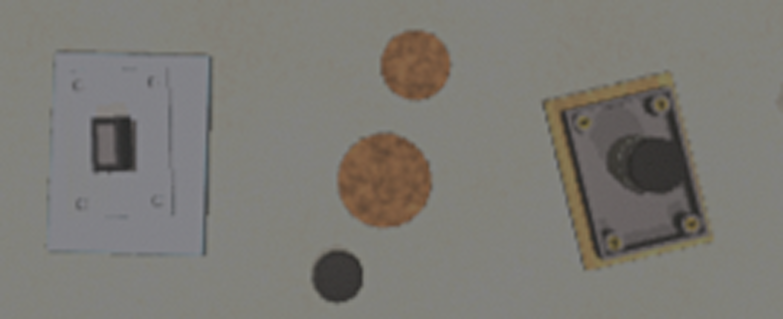

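The crop confirms the choices: the big coaster is at crop (385,180), the jar with its black lid stands in the box at (650,165), and the loose cover is on the pad at (113,143). The measured sizes match: rim 140x101, lid radius 24.5, coaster about 90, hood 49x29.

```bash
cat >> h.py <<'E'
def goal(x,y,z,yaw=None):
    "shift (mm, tool axes) and turn (deg) from measured TCP to target; yaw = world angle of tool y"
    s=get_state(); r=R.from_quat(s["tcp_rot"]).as_matrix(); p=np.array(s["eef_pos"])
    d=r.T@(np.array([x,y,z])-p*1000); a=np.degrees(np.arctan2(r[1,1],r[0,1]))
    t=0 if yaw is None else -((yaw-a+90)%180-90)
    print("shift",np.round(d,1),"turn",round(t,1),"yaw now",round(a,1),"pos",np.round(p*1000,1),"open",round(s["opening"],3),"F",np.round(s["contact_force"],1),"ff",round(float(s["finger_force"]),1),"t",s["time"],"tilt",round(np.degrees(np.arccos(-r[2,2])),2))
E
python3 -c "
from h import *
goal(520,100,230,80);goal(487,-255,220,80)"
```

```text
shift [-440.2 -379.9    0.7] turn -12.9 yaw now 67.1 pos [262.4 621.3 230.1] open 0.997 F [ 0.3 -0.   0.6] ff 0.0 t 0.1 tilt 0.12
shift [-548.  -719.7   11.4] turn -12.9 yaw now 67.1 pos [262.4 621.3 230.1] open 0.997 F [ 0.3 -0.   0.6] ff 0.0 t 0.1 tilt 0.12
```

```bash
python3 -m crank '[[[-440,-380,0],-13,0],[[-440,-380,0],-13,0],[[-440,-380,0],-13,0],[[-440,-380,0],-13,0],[[-440,-380,0],-13,0],[[-440,-380,0],-13,0],[[-440,-380,0],-13,0],[[-440,-380,0],-13,0],[[-440,-380,0],-13,0],[[-440,-380,0],-13,0]]' 30; python3 -c "
from h import *
goal(487,-255,220,80)"
```

```text
time: 1.1
eef_pos: [0.4843, 0.1715, 0.231]
tcp_rot: [0.086, 0.996, 0.0, -0.0]
contact_force: [1.5, 0.8, 0.1]
opening: 0.996
finger_force: 0.0
shift [ -76.1 -419.7   11. ] turn 0.1 yaw now 80.1 pos [484.3 171.5 231. ] open 0.996 F [1.5 0.8 0.1] ff 0.0 t 1.1 tilt 0.01
```

```bash
python3 -m crank '[[[-76,-420,0],0,0],[[-76,-420,0],0,0],[[-76,-420,0],0,0],[[-76,-420,0],0,0],[[-76,-420,0],0,0],[[-76,-420,0],0,0],[[-76,-420,0],0,0],[[-76,-420,0],0,0],[[-76,-420,0],0,0],[[-76,-420,0],0,0]]'; python3 - <<'E'
from h import *
goal(487,-255,62,80)
c,w=snap("wrist","w1")
m=(w[...,2]>.105)&(w[...,2]<.12)
n,l,st,ce=cv2.connectedComponentsWithStats(m.astype(np.uint8))
for i in range(1,n):
    if st[i,4]>200: p=w[l==i];print(st[i],cv2.minEnclosingCircle((p[:,:2]*1000).astype(np.float32)),p.mean(0))
m=(w[...,2]>.038)&(w[...,2]<.05);print(m.sum(),cv2.minAreaRect((w[m][:,:2]*1000).astype(np.float32)))
E
```

```text
time: 2.1
eef_pos: [0.486, -0.2566, 0.2307]
tcp_rot: [0.089, 0.996, -0.0, -0.0]
contact_force: [0.4, 0.2, -0.2]
opening: 0.999
finger_force: 0.0
shift [ -0.8   1.8 168.7] turn -0.2 yaw now 79.8 pos [ 486.  -256.6  230.7] open 0.999 F [ 0.4  0.2 -0.2] ff 0.0 t 2.1 tilt 0.05
[ 259  181   51   51 2050] ((486.5476989746094, -258.1139831542969), 24.046327590942383) [ 0.48531288 -0.25813868  0.11219465]
[  0 363  34  21 351] ((628.835693359375, -597.822509765625), 19.655475616455078) [ 0.62475861 -0.58776195  0.11260919]
5209 ((710.726318359375, -310.76593017578125), (529.540771484375, 535.9239501953125), 32.346153259277344)
```

View pics/w1.png

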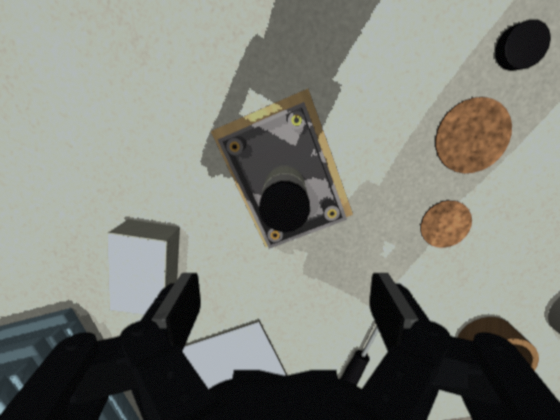

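The wrist view shows the jar's lid at (284,206), centred under the tool, with the box's four brass holes around it. The wrist fit gives the jar at (486,-258), 112 high, which agrees with the top camera to about 3 mm. I go down, close and lift.

```bash
python3 -m crank '[[[0,0,40],0,0],[[0,0,80],0,0],[[0,0,115],0,0],[[0,0,140],0,0],[[0,0,155],0,0],[[0,0,165],0,0],[[0,0,168],0,0],[[0,0,168],0,0]]' 30;  python3 -m crank '[[[0,0,0],0,80],[[0,0,0],0,110],[[0,0,0],0,140],[[0,0,0],0,170],[[0,0,0],0,200],[[0,0,0],0,200],[[0,0,0],0,200],[[0,0,0],0,200]]' 30; python3 -c "
from h import *
goal(470,-23.5,62)"
```

```text
time: 2.95
eef_pos: [0.4872, -0.2534, 0.064]
tcp_rot: [0.086, 0.996, -0.0, 0.0]
contact_force: [1.0, 0.1, -0.3]
opening: 1.001
finger_force: 0.0
time: 3.75
eef_pos: [0.4875, -0.2544, 0.0646]
tcp_rot: [0.086, 0.996, -0.001, 0.001]
contact_force: [-0.1, -1.7, 5.9]
opening: 0.557
finger_force: 32.2
shift [ 56.9 224.5   2.1] turn 0 yaw now 80.1 pos [ 487.5 -254.4   64.6] open 0.557 F [-0.1 -1.7  5.9] ff 32.2 t 3.75 tilt 0.17
```

```bash
python3 -m crank '[[[0,0,-8],0,200],[[0,0,-25],0,200],[[0,0,-50],0,200],[[0,0,-75],0,200],[[0,0,-80],0,200],[[0,0,-80],0,200],[[0,0,-80],0,200]]'; python3 - <<'E'
from h import *
c,w=snap("top","t2")
m=(w[...,2]>.165)&(w[...,2]<.2); 
goal(470,-23.5,144)
c,w=snap("wrist","w2")
m=(w[...,2]>.185)&(w[...,2]<.21)
n,l,st,ce=cv2.connectedComponentsWithStats(m.astype(np.uint8))
for i in range(1,n):
    if st[i,4]>200: p=w[l==i];print(st[i],cv2.minEnclosingCircle((p[:,:2]*1000).astype(np.float32)),p.mean(0))
E
```

```text
time: 4.45
eef_pos: [0.4856, -0.2524, 0.1414]
tcp_rot: [0.086, 0.996, 0.001, -0.001]
contact_force: [-0.3, 0.0, -2.8]
opening: 0.562
finger_force: 32.2
shift [ 54.6 222.8  -2.2] turn 0 yaw now 80.1 pos [ 485.5 -252.4  141.1] open 0.56 F [ 0.4  0.6 -3. ] ff 32.2 t 4.5 tilt 0.24
[   97   277   379   134 21101] ((476.91796875, -252.1088104248047), 60.1075325012207) [ 0.48120716 -0.25269737  0.19506574]
```

View pics/w2.png

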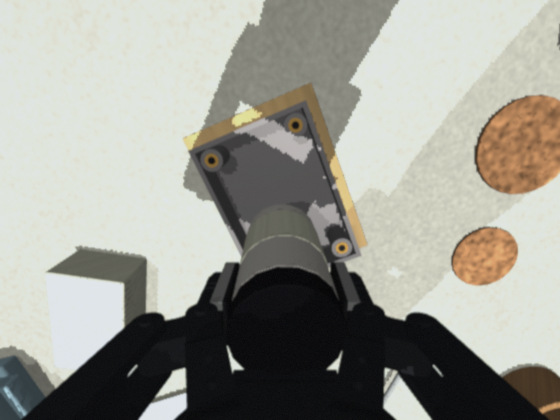

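The jar hangs upright in the fingers at (285,300), with its foot clear of the rim. I carry it to the coaster.

```bash
python3 -m crank '[[[5,20,0],0,200],[[14,55,0],0,200],[[23,95,0],0,200],[[33,135,0],0,200],[[43,175,0],0,200],[[50,205,0],0,200],[[54,218,0],0,200],[[55,223,0],0,200],[[55,223,0],0,200],[[55,223,0],0,200]]';python3 - <<'E'
from h import *
goal(470,-23.5,62)
c,w=snap("scene","s3"); im=c["frame"]
hsv=cv2.cvtColor(im,cv2.COLOR_BGR2HSV)
m=(hsv[...,0]<20)&(hsv[...,1]>80)&(abs(w[...,2]-.005)<.004)&(np.hypot(w[...,0]-.47,w[...,1]+.0235)<.06)
print(m.sum(),cv2.fitEllipse(cv2.convexHull((w[m][:,:2]*1000).astype(np.float32))))
cv2.imwrite("pics/s3c.png",cv2.resize(im[100:320,140:360],None,fx=2.5,fy=2.5))
E
```

```text
time: 5.55
eef_pos: [0.4711, -0.0251, 0.1433]
tcp_rot: [0.087, 0.996, -0.0, 0.0]
contact_force: [0.7, 0.5, -2.6]
opening: 0.556
finger_force: 32.2
shift [ 1.3  1.4 81.3] turn 0 yaw now 80.0 pos [471.1 -25.1 143.3] open 0.556 F [ 0.7  0.5 -2.6] ff 32.2 t 5.55 tilt 0.03
477 ((472.3681640625, -24.158889770507812), (84.80448150634766, 86.93260192871094), 46.70649719238281)
```

View pics/s3c.png

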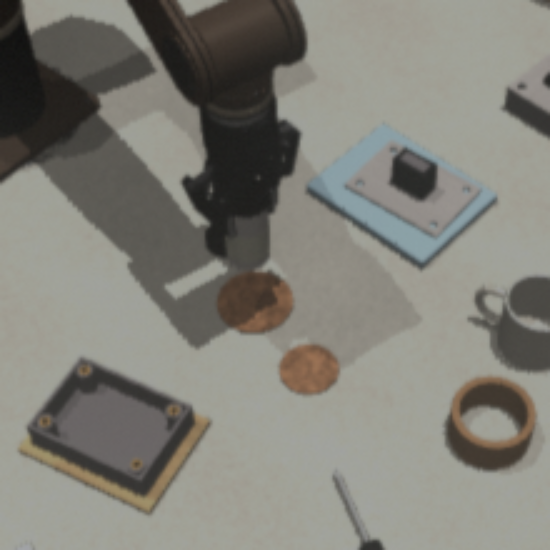

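The jar hangs over the larger coaster at crop (255,300), and the box is empty. I lower it to just above the cork, then in small steps.

```bash
python3 -m crank '[[[0,1,20],0,200],[[0,1,45],0,200],[[0,1,62],0,200],[[0,1,72],0,200],[[0,1,78],0,200],[[0,1,81],0,200],[[0,1,82],0,200],[[0,1,82],0,200],[[0,1,82],0,200]]';python3 -m crank '[[[0,0,1],0,200],[[0,0,1],0,200],[[0,0,1],0,200],[[0,0,1],0,200]]';python3 -m crank '[[[0,0,1],0,200],[[0,0,1],0,200],[[0,0,1],0,200],[[0,0,1],0,200]]'
```

```text
time: 6.5
eef_pos: [0.4716, -0.0233, 0.0621]
tcp_rot: [0.086, 0.996, -0.0, 0.001]
contact_force: [0.5, -0.5, -1.7]
opening: 0.551
finger_force: 32.1
time: 6.9
eef_pos: [0.471, -0.0232, 0.0604]
tcp_rot: [0.086, 0.996, -0.0, 0.0]
contact_force: [0.3, -1.0, -2.6]
opening: 0.557
finger_force: 32.1
time: 7.3
eef_pos: [0.471, -0.0233, 0.0593]
tcp_rot: [0.086, 0.996, 0.0, -0.0]
contact_force: [-0.0, 0.5, -2.6]
opening: 0.563
finger_force: 32.1
```

```bash
python3 -m crank '[[[0,0,1],0,200],[[0,0,1],0,200],[[0,0,1],0,200]]';python3 -m crank '[[[0,0,1],0,200],[[0,0,1],0,200],[[0,0,1],0,200]]'
```

```text
time: 7.6
eef_pos: [0.471, -0.0232, 0.0583]
tcp_rot: [0.086, 0.996, 0.0, -0.0]
contact_force: [-0.6, 0.1, -2.8]
opening: 0.557
finger_force: 32.1
time: 7.9
eef_pos: [0.4714, -0.0234, 0.0577]
tcp_rot: [0.086, 0.996, -0.0, 0.0]
contact_force: [-0.4, -0.1, -0.1]
opening: 0.559
finger_force: 31.8
```

```bash
python3 -m crank '[[[0,0,0.5],0,200],[[0,0,0.5],0,105],[[0,0,0.5],0,90],[[0,0,0.5],0,70],[[0,0,0.5],0,40],[[0,0,0.5],0,0],[[0,0,0.5],0,0],[[0,0,0.5],0,0]]' 20;python3 -m crank '[[[0,0,-20],0,0],[[0,0,-60],0,0],[[0,0,-105],0,0],[[0,0,-150],0,0],[[0,0,-170],0,0],[[0,0,-170],0,0]]'; python3 - <<'E'
from h import *
goal(512.6,228.6,230,92.4)
c,w=snap("wrist","w4")
m=(w[...,2]>.098)&(w[...,2]<.112)
n,l,st,ce=cv2.connectedComponentsWithStats(m.astype(np.uint8))
for i in range(1,n):
    if st[i,4]>200: p=w[l==i];print(st[i],cv2.minEnclosingCircle((p[:,:2]*1000).astype(np.float32)),p.mean(0))
im=c["frame"];hsv=cv2.cvtColor(im,cv2.COLOR_BGR2HSV)
m=(hsv[...,0]<20)&(hsv[...,1]>80)&(abs(w[...,2]-.005)<.004)&(np.hypot(w[...,0]-.47,w[...,1]+.0235)<.06)
print(m.sum(),cv2.fitEllipse(cv2.convexHull((w[m][:,:2]*1000).astype(np.float32))))
E
```

```text
time: 8.7
eef_pos: [0.471, -0.0232, 0.0568]
tcp_rot: [0.086, 0.996, 0.0, -0.0]
contact_force: [0.5, 0.2, -0.4]
opening: 1.001
finger_force: 0.0
time: 9.3
eef_pos: [0.4733, -0.0238, 0.2314]
tcp_rot: [0.086, 0.996, -0.001, 0.004]
contact_force: [0.6, -0.3, 0.6]
opening: 0.997
finger_force: 0.0
shift [  4.7 255.4   1.1] turn -12.3 yaw now 80.1 pos [473.3 -23.8 231.4] open 0.997 F [ 0.6 -0.3  0.6] ff 0.0 t 9.3 tilt 0.51
[ 257  175   51   50 1965] ((470.4018859863281, -26.74932289123535), 23.990982055664062) [ 0.46928156 -0.02651753  0.10519278]
1807 ((471.26593017578125, -24.88551902770996), (87.23301696777344, 87.87134552001953), 163.71298217773438)
```

View pics/w4.png

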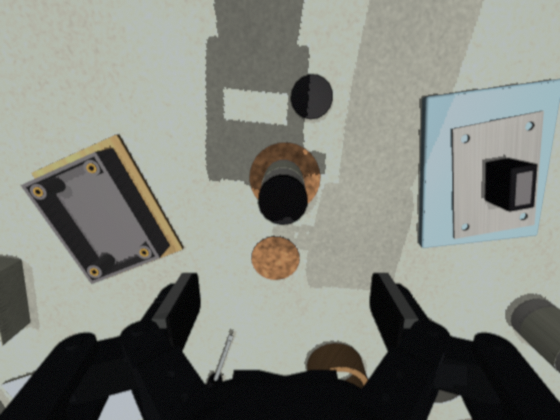

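The jar, its lid at (283,198), stands on the coaster at (285,178). It is 105 high and within about 2 mm of the coaster's centre. Next I go over the cover.

```bash
python3 -m crank '[[[1,40,0],-8,0],[[2,85,0],-12,0],[[2,130,0],-12,0],[[3,175,0],-12,0],[[4,215,0],-12,0],[[5,245,0],-12,0],[[5,255,0],-12,0],[[5,255,0],-12,0],[[5,255,0],-12,0]]'; cat >> h.py <<'E'
def holes(w,im,cx,cy,zt,box,dark):
    "dark blobs on plane zt near (cx,cy): print world centres"
E
python3 - <<'E'
from h import *
goal(512.6,228.6,230,92.4)
c,w=snap("wrist","w5")
near=np.hypot(w[...,0]-.5126,w[...,1]-.2286)<.13
for lo,hi,n in((.0535,.075,"hood"),):
    m=near&(w[...,2]>lo)&(w[...,2]<hi);q=w[m]
    print(n,m.sum(),cv2.minAreaRect((q[:,:2]*1000).astype(np.float32)),np.median(q[:,2]))
g=cv2.cvtColor(c["frame"],cv2.COLOR_BGR2HSV)
print("cover z",np.median(w[near&(w[...,2]>.0172)&(w[...,2]<.022)][:,2]))
cv2.imwrite("pics/w5c.png",cv2.resize(c["frame"][20:300,120:440],None,fx=2.1,fy=2.1))
E
```

```text
time: 10.25
eef_pos: [0.5094, 0.2278, 0.2254]
tcp_rot: [-0.018, 1.0, -0.001, -0.001]
contact_force: [-0.4, -0.1, -0.3]
opening: 1.001
finger_force: 0.0
shift [-3.3  0.6 -4.6] turn -0.3 yaw now 92.1 pos [509.4 227.8 225.4] open 1.001 F [-0.4 -0.1 -0.3] ff 0.0 t 10.25 tilt 0.16
hood 1211 ((512.3101196289062, 226.750244140625), (49.39027404785156, 27.623682022094727), 1.749135136604309) 0.06339516424952946
cover z 0.01930524740639672
```

View pics/w5c.png

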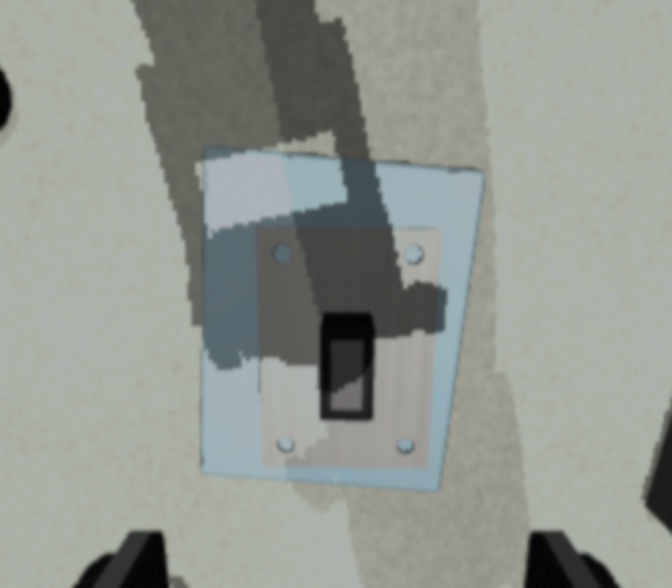

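The crop shows the plate with blue holes at crop (282,253), (414,254), (286,444) and (405,445), and the hood top at (347,372). I fit the plate pose to the holes.

```bash
cat >> h.py <<'E'
def plane(c,uv,z):
    f=210/np.tan(np.radians(c["vfov"])/2); uv=np.asarray(uv,float)
    d=np.c_[(uv-[c["cx"],c["cy"]])/f,np.ones(len(uv))]@R.from_quat(c["orientation"]).as_matrix().T
    o=np.array(c["origin"]); return o+d*((z-o[2])/d[:,2])[:,None]
def fit(P):
    "P: 4 world hole points, order far-left, far-right, near-left, near-right as +x+y,+x-y,-x+y,-x-y"
    M=np.array([[56,36],[56,-36],[-56,36],[-56,-36]],float);P=P[:,:2]*1000;m=P.mean(0)
    a=np.arctan2((M[:,0]*(P-m)[:,1]-M[:,1]*(P-m)[:,0]).sum(),(M*(P-m)).sum())
    r=R.from_euler('z',a).as_matrix()[:2,:2]
    print("centre",m.round(1),"angle",np.degrees(a).round(2),"resid",(P-m-M@r.T).round(1).tolist())
E
python3 - <<'E'
from h import *
c=read_camera("wrist");im=c["frame"]
uv=np.array([[282,253],[414,254],[286,444],[405,445]])/2.1+[120,20]
s=cv2.cvtColor(im,cv2.COLOR_BGR2HSV)[...,1].astype(float);out=[]
for u,v in uv:
    u0,v0=int(round(u)),int(round(v));k=s[v0-7:v0+8,u0-7:u0+8];k=np.clip(k-(np.median(k)+k.max())/2,0,None)
    y,x=np.mgrid[-7:8,-7:8];out.append([u0+(k*x).sum()/k.sum(),v0+(k*y).sum()/k.sum()])
print(uv.round(1).tolist(),np.round(out,1).tolist())
P=plane(c,uv,.019); print((P*1000).round(1).tolist()); fit(P)
P=plane(c,out,.017); print((P*1000).round(1).tolist()); fit(P)
goal(512.3,227.3,230,92)
E
```

```text
[[254.3, 140.5], [317.1, 141.0], [256.2, 231.4], [312.9, 231.9]] [[254.0, 139.8], [316.9, 140.6], [255.9, 230.8], [312.8, 231.2]]
[[458.8, 189.6, 19.0], [456.7, 261.4, 19.0], [570.9, 192.4, 19.0], [568.9, 264.1, 19.0]]
centre [513.8 226.9] angle -178.53 resid [[0.1, 0.1], [-0.2, -0.0], [0.1, 0.1], [-0.0, -0.2]]
[[458.2, 189.0, 17.0], [456.5, 261.4, 17.0], [570.8, 191.9, 17.0], [568.8, 264.2, 17.0]]
centre [513.6 226.6] angle -178.54 resid [[-0.3, -0.2], [-0.2, 0.2], [0.3, -0.2], [0.1, 0.1]]
shift [-2.5 -0.3 -3.8] turn 0.0 yaw now 92.0 pos [509.8 227.5 226.2] open 0.998 F [-0.   0.7  0.6] ff 0.0 t 10.35 tilt 0.07
```

The fit is within 0.3 mm: plate centre (513.7, 226.8), angle 1.5°. I descend onto the hood.

```bash
python3 -m crank '[[[-4,-1,40],0.5,0],[[-4,-1,85],0.5,0],[[-4,-1,125],0.5,0],[[-4,-1,155],0.5,0],[[-4,-1,175],0.5,0],[[-4,-1,188],0.5,0],[[-4,-1,196],0.5,0],[[-4,-1,199],0.5,0],[[-4,-1,199],0.5,0],[[-4,-1,199],0.5,0]]'; python3 -c "
from h import *
goal(513.7,226.8,26,91.5)"; python3 -m crank '[[[0,0,0],0,60],[[0,0,0],0,100],[[0,0,0],0,130],[[0,0,0],0,150],[[0,0,0],0,165],[[0,0,0],0,180],[[0,0,0],0,230],[[0,0,0],0,230],[[0,0,0],0,230],[[0,0,0],0,230]]' 60
```

```text
time: 11.35
eef_pos: [0.515, 0.2281, 0.0291]
tcp_rot: [-0.014, 1.0, 0.0, 0.001]
contact_force: [-0.4, -0.0, 0.9]
opening: 1.0
finger_force: 0.0
shift [ 1.3 -1.3  3.1] turn 0.1 yaw now 91.6 pos [515.  228.1  29.1] open 1.0 F [-0.4 -0.   0.9] ff 0.0 t 11.35 tilt 0.13
time: 12.35
eef_pos: [0.5142, 0.228, 0.028]
tcp_rot: [-0.014, 1.0, 0.0, 0.0]
contact_force: [0.4, 0.7, 0.4]
opening: 0.318
finger_force: 59.9
```

The hood is held (opening 0.318 ≈ 27 mm, 60 N). I lift, and refine the box's pose from the earlier pictures.

```bash
python3 -m crank '[[[0,0,-5],0,230],[[0,0,-20],0,230],[[0,0,-45],0,230],[[0,0,-75],0,230],[[0,0,-105],0,230],[[0,0,-130],0,230],[[0,0,-145],0,230],[[0,0,-150],0,230],[[0,0,-150],0,230]]'; python3 - <<'E'
from h import *
goal(476,-253.5,180,102.3)
c=read_camera("top")
fit(plane(c,np.array([[583,121],[660,104],[614,241],[691,224]])/2.9+[160,200],.044)*1)
w=np.load("pics/w1.npy");P=[]
for u,v in((332,213),(275,235),(296,119),(235,146)):
    q=w[v-7:v+8,u-7:u+8].reshape(-1,3);q=q[abs(q[:,2]-.044)<.004];P.append(np.median(q,0))
fit(np.array(P))
E
```

```text
time: 13.25
eef_pos: [0.514, 0.228, 0.1782]
tcp_rot: [-0.014, 1.0, 0.0, 0.0]
contact_force: [-0.3, -0.1, -2.3]
opening: 0.318
finger_force: 59.4
shift [  51.3 -480.2   -1.9] turn -10.7 yaw now 91.6 pos [514.  228.  178.2] open 0.318 F [-0.3 -0.1 -2.3] ff 59.4 t 13.25 tilt 0.03
centre [ 474.7 -254.9] angle 12.1 resid [[0.5, 0.5], [-0.5, 0.2], [0.5, -0.4], [-0.5, -0.2]]
centre [ 476.7 -255.9] angle 12.3 resid [[-0.2, 0.3], [1.1, -0.6], [-0.7, -0.1], [-0.3, 0.4]]
```

```bash
python3 -m crank '[[[2,-20,0],-1,230],[[6,-55,0],-2,230],[[11,-100,0],-4,230],[[16,-145,0],-6,230],[[21,-190,0],-8,230],[[26,-235,0],-10.6,230],[[31,-280,0],-10.6,230],[[36,-325,0],-10.6,230],[[41,-370,0],-10.6,230],[[46,-405,0],-10.6,230]]';python3 -c "
from h import *
goal(475.5,-254.5,110,102.2)"
```

```text
time: 14.3
eef_pos: [0.4778, -0.1801, 0.1759]
tcp_rot: [-0.106, 0.994, 0.001, -0.001]
contact_force: [1.0, -0.0, -1.8]
opening: 0.318
finger_force: 59.6
shift [ 17.7 -72.4  65.8] turn -0.1 yaw now 102.1 pos [ 477.8 -180.1  175.9] open 0.318 F [ 1.  -0.  -1.8] ff 59.6 t 14.3 tilt 0.19
```

```bash
python3 -m crank '[[[6,-25,0],0,230],[[12,-50,0],0,230],[[16,-66,0],0,230],[[18,-73,10],0,230],[[18,-73,35],0,230],[[18,-73,60],0,230],[[18,-73,75],0,230],[[18,-73,83],0,230],[[18,-73,85],0,230],[[18,-73,85],0,230]]';python3 -m crank '[[[0,0,0],0,230],[[0,0,0],0,230],[[0,0,0],0,230]]';python3 - <<'E'
from h import *
goal(475.5,-254.5,77,102.2)
c,w=snap("wrist","w7")
cv2.imwrite("pics/w7c.png",cv2.resize(c["frame"][60:360,120:440],None,fx=2,fy=2))
c,w=snap("scene","s7")
E
```

```text
time: 15.3
eef_pos: [0.4775, -0.2533, 0.0932]
tcp_rot: [-0.106, 0.994, -0.0, 0.0]
contact_force: [-0.3, -0.0, -1.9]
opening: 0.315
finger_force: 59.6
time: 15.6
eef_pos: [0.4776, -0.2537, 0.0937]
tcp_rot: [-0.106, 0.994, -0.001, 0.001]
contact_force: [0.6, -0.2, -2.1]
opening: 0.322
finger_force: 59.6
shift [ 2.2 -0.4 16.7] turn -0.0 yaw now 102.2 pos [ 477.6 -253.7   93.7] open 0.322 F [ 0.6 -0.2 -2.1] ff 59.6 t 15.6 tilt 0.09
```

View pics/w7c.png

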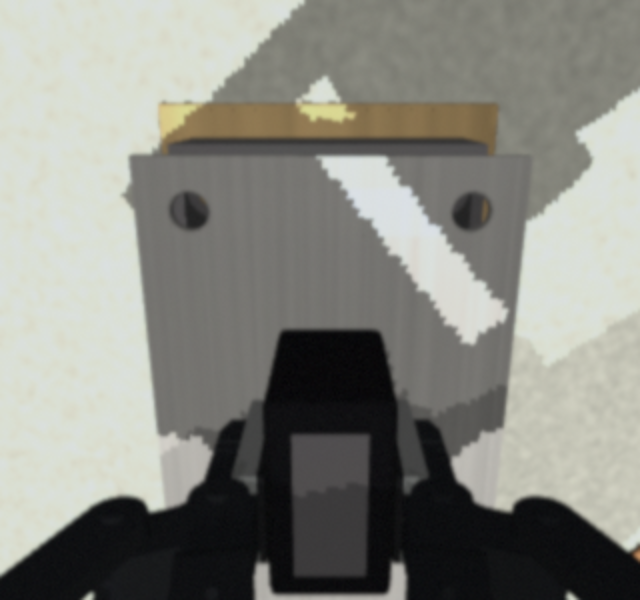

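The wrist view shows the plate over the box. Plate holes are at crop (189,210) and (472,211), and the nest board's near corners at (159,102) and (497,102). Measuring the offset between them in this one image cancels the camera bias.

```bash
python3 - <<'E'
from h import *
c=read_camera("wrist");w=cloud(c)
pz=np.median(w[150:155,260:280,2]);print("plate top z",pz, "left/right",w[160:170,190:200,2].mean(),w[160:170,368:376,2].mean())
H=plane(c,np.array([[189,210],[472,211]])/2+[120,60],pz)*1000
E_=plane(c,np.array([[130,155],[530,155]])/2+[120,60],pz)*1000
B=plane(c,np.array([[159,102],[497,102]])/2+[120,60],.008)*1000
for n,P,off in(("plate holes",H,56),("plate edge",E_,70),("board",B,82)):
    d=(P[1]-P[0])[:2]; L=np.hypot(*d); d/=L; nrm=np.array([-d[1],d[0]]); nrm*=np.sign(nrm[0])
    print(n,"len",L.round(1),"centre",(P[:,:2].mean(0)+off*nrm).round(1),"ang",np.degrees(np.arctan2(nrm[1],nrm[0])).round(2))
m=(abs(w[...,2]-.008)<.004)&(np.hypot(w[...,0]-.476,w[...,1]+.254)<.12);print(m.sum(),np.median(w[m][:,2]))
# top camera: plate rect now
c=read_camera("top");w=cloud(c);m=np.zeros(w.shape[:2],bool);m[205:305,325:425]=1
m&=(w[...,2]>.076)&(w[...,2]<.094);print("top plate",m.sum(),cv2.minAreaRect((w[m][:,:2]*1000).astype(np.float32)))
E
```

```text
plate top z 0.08456268092135395 left/right 0.08469817728041713 0.0847738765432027
plate holes len 72.0 centre [ 476.2 -254.9] ang 12.06
plate edge len 98.8 centre [ 476.5 -254.8] ang 12.26
board len 122.2 centre [ 476.2 -255.6] ang 12.26
2971 0.008341931397679136
top plate 811 ((476.1813659667969, -251.3680877685547), (139.89208984375, 100.65727996826172), 10.994218826293945)
```

The plate is level (84.5–84.8) and within 1–2 mm of the box. I trim by 1 mm and lower to hover height.

```bash
python3 -m crank '[[[0,-1,4],0,230],[[0,-1,8],0,230],[[0,-1,12],0,230],[[0,-1,15],0,230],[[0,-1,16],0,230],[[0,-1,16],0,230],[[0,-1,16],0,230],[[0,-1,16],0,230]]';python3 - <<'E'
from h import *
goal(476.5,-254.5,77,102.2)
c,w=snap("scene","s8")
cv2.imwrite("pics/s8c.png",cv2.resize(c["frame"][150:330,120:300],None,fx=3.2,fy=3.2,interpolation=cv2.INTER_CUBIC))
j=(abs(w[...,2]-.105)<.004)&(np.hypot(w[...,0]-.471,w[...,1]+.024)<.05)
print("jar",w[j].mean(0)*1000)
c,w=snap("wrist","w8")
cv2.imwrite("pics/w8c.png",cv2.resize(c["frame"][60:360,120:440],None,fx=2,fy=2))
E
```

```text
time: 16.6
eef_pos: [0.4775, -0.2544, 0.077]
tcp_rot: [-0.106, 0.994, -0.0, 0.0]
contact_force: [-0.2, 0.3, -1.8]
opening: 0.319
finger_force: 59.6
shift [1.  0.1 0. ] turn -0.0 yaw now 102.2 pos [ 477.5 -254.4   77. ] open 0.319 F [-0.2  0.3 -1.8] ff 59.6 t 16.6 tilt 0.02
jar [472.02550786 -26.98009046 104.23105483]
```

View pics/s8c.png

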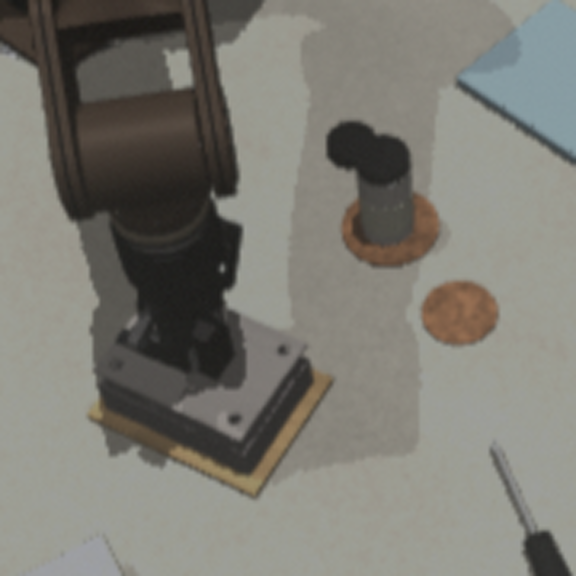

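View pics/w8c.png

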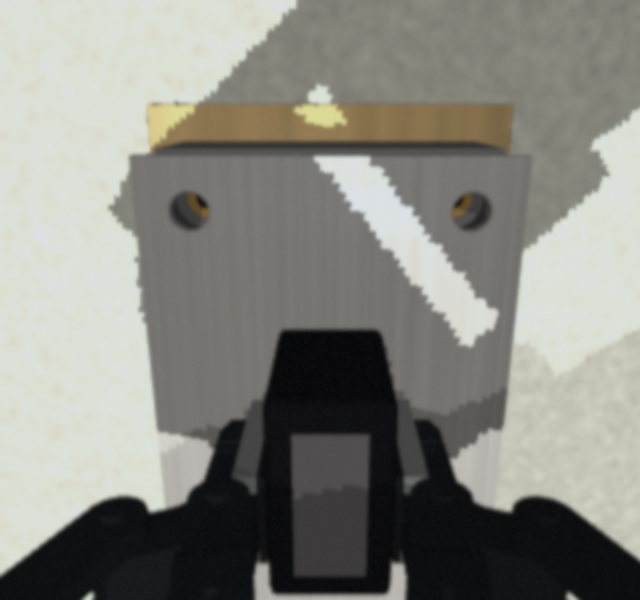

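The scene shows the plate level above the box and the jar standing on the larger coaster. In the wrist view brass shows symmetrically in both holes, (189,210) and (471,210). A last numeric check, then I hand in.

```bash
python3 - <<'E'
from h import *
c=read_camera("wrist");w=cloud(c);pz=np.median(w[150:155,260:280,2]);C=[]
for n,uv,z,off in(("plate",[[189,210],[472,210]],pz,56),("board",[[147,103],[513,103]],.008,82)):
    P=plane(c,np.array(uv)/2+[120,60],z)*1000
    d=(P[1]-P[0])[:2]; L=np.hypot(*d); d/=L; nrm=np.array([-d[1],d[0]]); nrm*=np.sign(nrm[0])
    C.append(P[:,:2].mean(0)+off*nrm);print(n,z,L.round(1),C[-1].round(1),np.degrees(np.arctan2(nrm[1],nrm[0])).round(2))
s=get_state();print(s["contact_force"],s["finger_force"],s["time"])
if np.hypot(*(C[0]-C[1]))<1.5: print(ctrl.sign_off())
E
```

```text
plate 0.06848802065377155 71.9 [ 476.1 -255.6] 12.27
board 0.008 123.0 [ 476.4 -255.7] 12.26
[-0.14565737 -0.61904121 -2.71087679] 59.64592516422272 16.75
the job is handed in; nothing more can be done
None
```

Job handed in at 16.75 s: by my last measurements the jar stands on the larger coaster about 3 mm off its centre, and the cover is held level about 20 mm above the box, with its hole pattern centred within 0.5 mm of the box's.

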